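# Load the ball mill and screw its clamp down

## Robot

A 6-joint arm with a two-finger parallel gripper is mounted at the origin on the work surface. World frame = base frame: x ahead of the robot, y to its left, z up, the work surface at z = 0. Lengths are in m, angles in rad, forces in N, time in s.
With the tool pointing down it reaches from about 0.35 to 0.775 m from the base axis. Payload 7.3 kg.
Tool frame: the origin (TCP) lies midway between the tips of the shut fingers; the grasp point (between the pads) lies 19 mm behind it (robot.grip_depth is the z of the grasp point in the tool frame, in m); z points along the fingers, y is the line along which they close (so a half turn about z gives the same grasp; the last joint's range is limited). The gripper opens to 92 mm and grips with 3 to 60 N. Pads are 19 mm wide; open, the fingers measure 130 mm over their backs; the gripper's body (75 mm by 190 mm) begins 47 mm behind the grasp point.
Start: joints at [-1.373, 0.342, 1.524, -0, 1.275, -0.146], TCP at [0.177, -0.494, 0.227] pointing down, gripper open.
Joint ranges: [-2.53, 2.53], [-0.77, 2.02], [0.04, 2.7], [-1, 4.14], [0.28, 2.66], [-3.11, 3.11]. Speed limits (rad/s): [2.57, 2.57, 3.14, 3.14, 3.14, 3.14].

## Interface

Orientations are given as [roll, pitch, yaw] about the fixed x, y, z axes, in that order (R = Rz(yaw) Ry(pitch) Rx(roll)).
In Python, from cell import robot, viewer gives the robot as it stands.
- The arm moves only by the tool step_arm, never from a script. Its argument "increments" is a list of rows, each an object with "delta_pos": the shift along the tool's x, y, z in cm, a list of three; "dr": the turn, a rotation vector about the tool's x, y, z in degrees, a list of three; "fingers": the closure, from -1 (fully open) to 1 (shut), so that 0 is half open. In form: [{"delta_pos": [tx, ty, tz], "dr": [wx, wy, wz], "fingers": fingers}, ...]. A call has exactly 5 rows; each row is the pose to reach, as a shift and turn from the pose commanded when the call began, along the tool's axes at that moment; what a row does not reach only later rows make up. A row lasts 1/8 s, in which the tool goes at most 62.5 mm and 10.7 degrees, less where a joint would pass 70% of its speed; a pose out of reach is approached as far as the arm can. A call with a gripper value outside its range is refused whole. The fingers move at their own pace and stop on an object; "newtons" is the grip in N (left out, the last holds). Time passes only in rows, so rows that repeat a pose let the fingers close, or fill a call up. It gives the time, the measured TCP pose, the force, the opening and the grip force at its end, in the units of the state.
- robot.observe(): the state, without advancing time (a new reading comes with each control period).
- viewer.read_camera(name): name is "side" or "top" or "wrist"; returns the picture (480x640x3 uint8, red, green, blue); there is no depth.
- viewer.camera_params(name): a dict with "K" (3x3 intrinsics, pixels), "T" (4x4, takes a point from camera to world coordinates). Camera axes: x right, y down, z forward; pixel columns grow to the right and rows downward; lengths in m; the calibration is good to about 2 mm. A picture is of the moment at which its call begins: read the wrist's pose just before it. camera_params takes no time and is no camera call; for the wrist camera it gives the pose at the moment of the call.
- robot.hand_in(): hands the job in; it is judged then, once.
The state is a dict: "time": time; "qpos": joint angles; "qvel": joint speeds; "joint_efforts": joint torques, N m; "tool_pos": TCP position; "tool_rot": TCP orientation; "contact_force": force on the tool from outside, world axes, zero at the start; "torque": the same for the moment, N m; "opening": finger opening in m; "grip_force": force on a finger pad.
Only numpy, scipy, OpenCV 4.12 (cv2) and the standard library are available. Lean on these libraries where they do the work, as an engineer would, in place of code of your own. Each camera call takes 0.05 s, during which the arm holds its last target. There are 200 camera calls.

## Task

Get the ball mill ready to run: stand the small open grinding jar in the mill's round seat, put its lid on, swing the clamp bridge over it until the bridge stops at the catch post, and then screw the black clamp knob down clockwise until it stops tight, so that the jar is held. Leave the other things on the bench where they are, and let go at the end.

Things in the scene. Friction and masses are not known exactly. Their poses are not given: they have to be found in the camera images.
- mill: bench ball mill fixed to the bench: white housing 100 mm high, under an aluminium plate (top at 108 mm). Origin: at bench level on the jar seat's axis; x to the mill's back, y to the bridge's pivot post, z up. Housing x -120 to 160, y -120 to 120 mm. Pivot post at y = +78, catch post at y = -78 mm (x = 0); both 20 to 28 mm thick, tops at 241 mm
- seat (a point): centre of the floor of the round jar seat, 112 mm above the bench (axes as the mill's). The seat is an open cup of 66 mm bore, 84 mm outside, 20 mm deep, rim 132 mm above the bench; the jar stands in it with 3 mm of play all round
- jar: small open steel grinding jar, upright on the bench at first: 60 mm across, 70 mm tall, 0.56 to 0.84 kg, mouth of 48 mm bore, some small balls (fixed, look only) in its bottom. Origin: centre of its underside; z up through the mouth
- lid: loose steel lid of the small jar: knurled disc 60 mm across, 12 mm thick, above a spigot 43 mm across, 6 mm deep that enters the jar's mouth; 0.2 to 0.34 kg. Origin: centre of the spigot's underside; z up out of the flat top. It starts lying spigot down on the bench, disc 6 to 18 mm above it. Fully on the jar its origin is 64 mm above the jar's origin
- bridge (a joint): angle of the clamp bridge about its pivot post: 0 = closed at its stop, pointing to the mill's -y with the knob over the seat; grows as it opens anticlockwise seen from above, to 1.9 rad. Starts open (1.4 to 1.75, pointing to the mill's back), stays where left (friction 0.5 N m). A steel bar 30 mm wide (48 at the screw), 215 to 233 mm above the bench
- bridge_pin (a point): grip point on the upright black pull pin at the bridge's free end, 251 mm above the bench; the pin is 14 mm thick, rises from 233 to 267 mm and carries a 20 mm ball up to 279 mm. It stands 184 mm from the pivot axis and can turn in the fingers while the bridge swings
- clamp_knob (a joint): turn of the clamp knob: 0 = fully up, growing clockwise seen from above; the screw sinks 12 mm a turn. Starts at 0.1 to 0.8 rad, stops hard at 3.0 rad, its collar on the bridge; stays where left (friction 0.12 N m). Over the loaded jar with the bridge closed, the sprung foot meets the lid at about 2.1 rad and presses with 14 N, rising to 35 N at the stop
- knob_grip (a point): on the axis of the round black ribbed clamp knob (52 mm across, 26 mm tall, steel disc and a white mark on top), 14 mm above its underside: 269 mm above the bench when fully up, 263 mm when tight. It moves with the bridge, 78 mm from the pivot axis, and turns with the knob
- clamp_foot: round grey foot, 30 mm across, under the screw; presses on the middle of the lid. Origin: centre of its lower face, 198 mm above the bench with the screw fully up (the lid's top in the seat is at 194 mm). Slides up and down without turning, on a spring
- big_jar: bystander: closed steel grinding jar of the next size up, 86 mm across, 104 mm tall; origin under its centre
- mortar: bystander: white porcelain mortar, 110 mm across, 60 mm tall; origin under its centre
- pestle: bystander: white porcelain pestle, 134 mm long, lying along its x; origin at bench level under its middle
- beaker: bystander: clear plastic beaker, 72 mm across, 95 mm tall; origin under its centre
- water_bottle: bystander: blue water bottle, 72 mm across, 220 mm tall; origin under its centre
- brush: bystander: cleaning brush, 190 mm long, lying along its x
- spatula: bystander: steel spatula, 200 mm long, lying along its x
Not all that is in view belongs to the job. What is shaped like the jar but pink or red is not meant. Several things have the shape of the lid; the one meant has the colours described above.

How it is judged:
On the way, in this order (a step that is already met when the one before it is completed fails the run):
1. the jar stands in the seat with its lid on, released, the bridge still open (horizontal distance between jar and seat below 0.006 m and z of jar in the frame of seat below 0.004 m and angle between each of jar, lid's own z axis and vertical below 0.06 rad and horizontal distance between lid and jar below 0.005 m and z of lid in the frame of jar below 0.067 m and value of joint bridge above 0.6 rad and contact force between the fingers and jar below 0.1 N and contact force between the fingers and lid below 0.1 N), for 0.2 s.
2. the bridge is swung over the jar to its stop (horizontal distance between jar and seat below 0.006 m and z of jar in the frame of seat below 0.004 m and angle between each of jar, lid's own z axis and vertical below 0.06 rad and horizontal distance between lid and jar below 0.005 m and z of lid in the frame of jar below 0.067 m and value of joint bridge below 0.08 rad), for 0.2 s.
3. the knob is screwed down until it stops tight on the lid (all of step 2 and value of joint clamp_knob above 2.75 rad and contact force between clamp_foot and lid above 15 N), for 0.2 s.
At the end, for the whole second after the job is handed in: Jar upright on the seat floor (within 6 mm of its axis, raised under 4 mm, tilt under 0.06 rad), lid fully down on it (within 5 mm, raised under 3 mm), bridge closed (under 0.08 rad), knob beyond 2.75 rad, foot pressing the lid with over 15 N; all at rest (all of step 3 and linear speed of each of jar, lid below 0.02 m/s); the robot touches nothing.
It fails at once if a bystander is moved by more than 30 mm (distance of any of big_jar, mortar, pestle, beaker, water_bottle, brush, spatula from where it was at the start of the episode above 0.03 m).
It also fails if it takes over 72 s, if anything falls off the work surface, if the arm or the gripper's body presses on something with over 40 N, if the wrist force passes 120 N, or if a joint passes its speed limit or range.

## Working session

There is one attempt and no reset: what is moved stays moved. The work goes in short steps, Python scripts to look and compute and a tool call to move; the robot and the scene stay as the last step left them, time stands still between calls to the robot, and variables do not carry over. Pictures are saved under pics/ and viewed, at most 10 in all, crops included, and the job is handed in when it is done.

Besides the shell and the picture viewer there is one more tool, called after "Request:" by a JSON object that holds its "api" and its "payload". step_arm: Moves the arm, as the interface text tells. Its arguments: {"type":"object","properties":{"increments":{"type":"array"},"newtons":{"type":"number"}},"required":["increments"]}

```bash
ls; mkdir -p pics; python3 - <<'E'
from cell import robot, viewer
import cv2, numpy as np
ims=[]
for n in ("side","top"):
    im=viewer.read_camera(n); cv2.imwrite(f"pics/{n}0.png",im[:,:,::-1])
    p=viewer.camera_params(n); print(n,p["K"].round(1).tolist(),p["T"].round(4).tolist())
print(robot.observe())
E
```

```text
pics
side [[481.1, 0.0, 320.9], [0.0, 481.1, 231.3], [0.0, 0.0, 1.0]] [[0.9749, -0.1709, 0.1427, 0.2806], [-0.2224, -0.719, 0.6584, -0.9293], [-0.01, -0.6736, -0.739, 1.2351], [0.0, 0.0, 0.0, 1.0]]
top [[536.5, 0.0, 318.7], [0.0, 536.5, 237.7], [0.0, 0.0, 1.0]] [[-0.0034, -0.9814, 0.1917, 0.1572], [-1.0, 0.0026, -0.0044, 0.0047], [0.0039, -0.1917, -0.9814, 1.7414], [0.0, 0.0, 0.0, 1.0]]
{'time': 0.1, 'qpos': array([-1.37296396e+00,  3.42656977e-01,  1.52490374e+00,  2.17840293e-06,
        1.27539444e+00, -1.46031074e-01]), 'qvel': array([ 0.00077634, -0.0010134 , -0.00258056,  0.00089754, -0.00075521,
        0.00035983]), 'joint_efforts': array([ 1.67456783e-03, -4.32005739e+01, -2.44694030e+01,  7.18666962e-02,
        5.26275916e-02, -5.12166002e-05]), 'tool_pos': array([ 0.17692765, -0.49391375,  0.22611861]), 'tool_rot': array([-3.14024495e+00, -2.00323705e-04,  3.43862672e-01]), 'contact_force': array([-0.01209469,  0.07591945, -0.30066178]), 'torque': array([ 0.0026574 ,  0.00746275, -0.01911474]), 'grip_force': 0.0, 'opening': 0.09160617396131082}
```

View pics/side0.png

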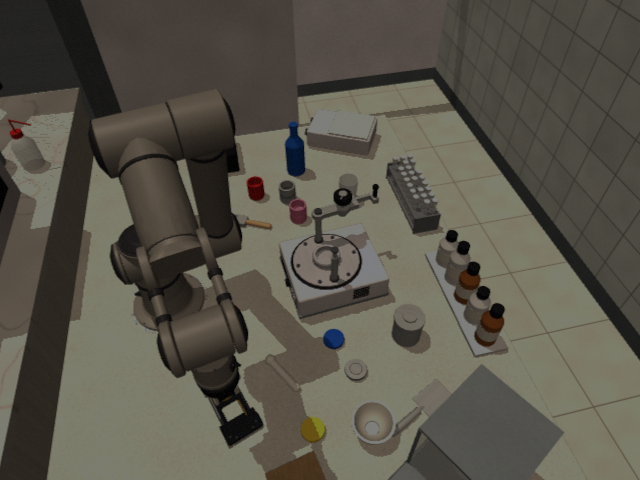

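View pics/top0.png

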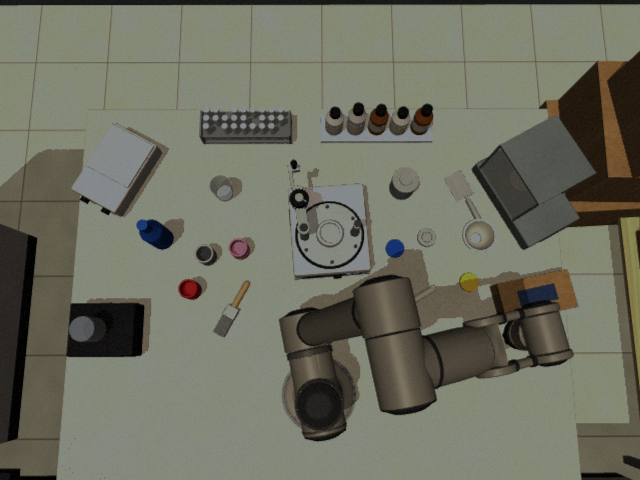

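The side and top views show these:
- **Jar shapes (top view):** grey at (206,254), pink at (239,248), red at (190,289). The grey steel one fits.
- **Lid shapes (top view):** blue at (395,248), grey steel at (426,237), yellow at (470,282). The grey one fits.
- **Mill (top view):** seat near (330,233), knob at (299,198), pin at (294,165).

Next I'll confirm in one enlarged crop.

```bash
cat > h.py <<'E'
import numpy as np, cv2
from cell import robot, viewer
def ray(n,uv,p=None):
    p=p or viewer.camera_params(n); K,T=p["K"],p["T"]
    d=T[:3,:3]@np.linalg.solve(K,[uv[0],uv[1],1.]); return T[:3,3],d
def onz(n,uv,z,p=None):
    o,d=ray(n,uv,p); return (o+d*(z-o[2])/d[2]).round(4)
def proj(n,X,p=None):
    p=p or viewer.camera_params(n); T=p["T"]; c=p["K"]@(T[:3,:3].T@(np.asarray(X)-T[:3,3])); return (c[:2]/c[2]).round(1)
E
python3 - <<'E'
from h import *
im=cv2.imread("pics/top0.png"); im2=cv2.imread("pics/side0.png")
def c(im,u,v,w,h,s): return cv2.resize(im[v:v+h,u:u+w],None,fx=s,fy=s,interpolation=cv2.INTER_CUBIC)
a=c(im,282,150,100,140,4)   # 400x560 mill
b=c(im,175,230,80,70,5)[:280]  # jars 400x280
d=c(im,380,215,100,70,4)  # lids 400x280
out=np.hstack([a,np.vstack([b[:280,:400],d])]); cv2.imwrite("pics/c1.png",out); print(out.shape)
print("jar mouth",onz("top",(206,253),.07),"lid",onz("top",(426.5,237),.018),"seat",onz("top",(330,233),.132))
E
```

```text
(560, 800, 3)
jar mouth [0.4356 0.3528 0.07  ] lid [ 0.4954 -0.3563  0.018 ] seat [ 0.4863 -0.0372  0.132 ]
```

View pics/c1.png

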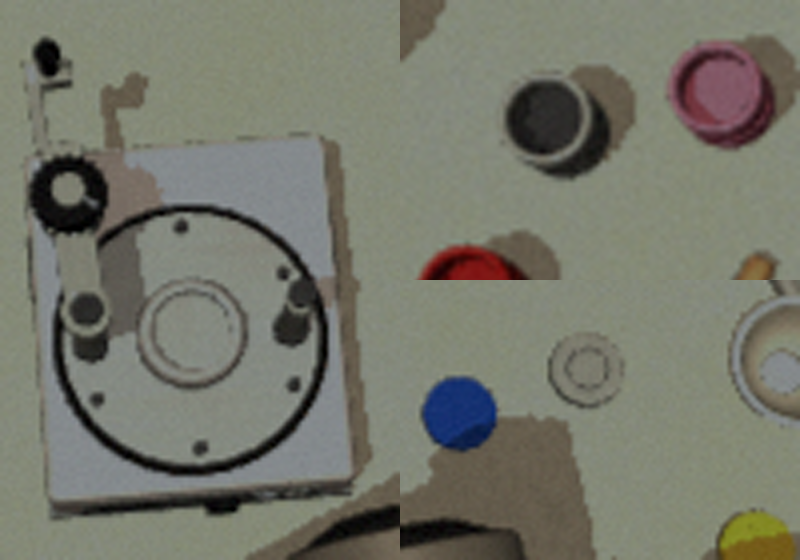

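The crop confirms it. The grey steel open jar has its mouth at top-view px (204.8,253.6), and the steel knurled lid is at (426.8,237.5); the blue and yellow discs and the pink and red jars are decoys. Next I'll compute the geometry and the first move.

```bash
cat >> h.py <<'E'
from scipy.spatial.transform import Rotation as Ro
def dl(X,yaw,frm=None):
    """tool-frame cm / deg from current (or frm=(pos,yaw)) to TCP X, pointing down with yaw"""
    if frm is None:
        s=robot.observe(); p=s["tool_pos"]; R=Ro.from_euler("xyz",s["tool_rot"])
    else: p=np.array(frm[0]); R=Ro.from_euler("xyz",[np.pi,0,frm[1]])
    d=R.inv().apply(np.asarray(X)-p)*100
    r=(R.inv()*Ro.from_euler("xyz",[np.pi,0,yaw])).as_rotvec(degrees=True)
    print("delta_pos",d.round(2).tolist(),"dr",r.round(1).tolist())
E
python3 - <<'E'
from h import *
for n,uv,z in [("jar",(204.4,253.2),.07),("lid",(426.3,237),.018),("seat",(329.6,232.6),.132),("pivot",(303.6,226.6),.241),("catch",(357,223),.241),("knob",(298.6,197.6),.281),("pinball",(293.4,163),.274),("pink",(239,247),.07),("red",(190,288),.07)]:
    print(n,onz("top",uv,z))
p=viewer.camera_params("wrist");s=robot.observe()
R=Ro.from_euler("xyz",s["tool_rot"])
print("cam in tool",R.inv().apply(p["T"][:3,3]-s["tool_pos"]).round(4),(R.inv().as_matrix()@p["T"][:3,:3]).round(3).tolist(),p["K"].round(1).tolist())
dl([.44,-.36,.36],np.pi/2)
E
```

```text
jar [0.435  0.3578 0.07  ]
lid [ 0.4954 -0.3556  0.018 ]
seat [ 0.4875 -0.036   0.132 ]
pivot [0.4829 0.041  0.241 ]
catch [ 0.493 -0.112  0.241]
knob [0.5577 0.0543 0.281 ]
pinball [0.6621 0.0698 0.274 ]
pink [0.4545 0.2492 0.07  ]
red [0.3253 0.3985 0.07  ]
cam in tool [ 0.0767 -0.0002 -0.1574] [[-0.0, -0.96, -0.281], [1.0, -0.0, -0.0], [0.0, -0.281, 0.96]] [[360.5, 0.0, 323.4], [0.0, 360.5, 239.3], [0.0, 0.0, 1.0]]
delta_pos [29.28, -3.76, -13.38] dr [-0.1, -0.1, -70.3]
```

Request:
{"api": "step_arm", "payload": {"increments": [{"delta_pos":[2,0,-5],"dr":[0,0,-10],"fingers":-1},{"delta_pos":[7,-1,-9],"dr":[0,0,-20],"fingers":-1},{"delta_pos":[12,-2,-12],"dr":[0,0,-30],"fingers":-1},{"delta_pos":[18,-3,-13.4],"dr":[0,0,-40],"fingers":-1},{"delta_pos":[24,-3.8,-13.4],"dr":[0,0,-50],"fingers":-1}]}}

```text
time: 0.72
tool_pos: [0.3917, -0.3768, 0.362]
tool_rot: [3.139, 0.001, 1.222]
contact_force: [0.4, -0.4, -0.6]
opening: 0.0918
grip_force: 0.0
```

```bash
python3 - <<'E'
from h import *
dl([.46,-.38,.36],np.pi/2+.066)
E
```

```text
delta_pos [2.03, 6.52, 0.21] dr [0.1, 0.1, -23.8]
```

Request:
{"api": "step_arm", "payload": {"increments": [{"delta_pos":[1,3,0],"dr":[0,0,-8],"fingers":-1},{"delta_pos":[2,6.5,0.2],"dr":[0,0,-16],"fingers":-1},{"delta_pos":[2,6.5,0.2],"dr":[0,0,-23.8],"fingers":-1},{"delta_pos":[2,6.5,0.2],"dr":[0,0,-23.8],"fingers":-1},{"delta_pos":[2,6.5,0.2],"dr":[0,0,-23.8],"fingers":-1}]}}

```text
time: 1.35
tool_pos: [0.4577, -0.3815, 0.3587]
tool_rot: [-3.141, -0.0, 1.629]
contact_force: [0.6, 0.2, 0.5]
opening: 0.0917
grip_force: 0.0
```

```bash
python3 - <<'E'
from h import *
p=viewer.camera_params("wrist"); im=viewer.read_camera("wrist"); cv2.imwrite("pics/w1.png",im[:,:,::-1]); np.savez("pics/w1.npz",**p)
print(proj("wrist",[.4954,-.3556,.018],p))
dl([.46,-.06,.45],np.pi/2+.066)
E
```

```text
[351.5 174.1]
delta_pos [32.08, 2.11, -9.12] dr [0.0, 0.0, -0.4]
```

Request:
{"api": "step_arm", "payload": {"increments": [{"delta_pos":[5,0.5,-3],"dr":[0,0,0],"fingers":-1},{"delta_pos":[10,1,-6],"dr":[0,0,0],"fingers":-1},{"delta_pos":[16,2,-8],"dr":[0,0,0],"fingers":-1},{"delta_pos":[22,2,-9],"dr":[0,0,0],"fingers":-1},{"delta_pos":[27,2,-9],"dr":[0,0,0],"fingers":-1}]}}

```text
time: 2.02
tool_pos: [0.4609, -0.1088, 0.4502]
tool_rot: [3.139, 0.001, 1.63]
contact_force: [0.2, 0.5, 0.1]
opening: 0.092
grip_force: 0.0
```

Request:
{"api": "step_arm", "payload": {"increments": [{"delta_pos":[2,0,0],"dr":[0,0,0],"fingers":-1},{"delta_pos":[2,0,0],"dr":[0,0,0],"fingers":-1},{"delta_pos":[2,0,0],"dr":[0,0,0],"fingers":-1},{"delta_pos":[2,0,0],"dr":[0,0,0],"fingers":-1},{"delta_pos":[2,0,0],"dr":[0,0,0],"fingers":-1}]}}

```text
time: 2.65
tool_pos: [0.4603, -0.0915, 0.4485]
tool_rot: [-3.141, -0.0, 1.63]
contact_force: [0.0, -0.4, 0.2]
opening: 0.0917
grip_force: 0.0
```

```bash
python3 - <<'E'
from h import *
p=viewer.camera_params("wrist"); im=viewer.read_camera("wrist"); cv2.imwrite("pics/w2.png",im[:,:,::-1]); np.savez("pics/w2.npz",**p)
print(proj("wrist",[.4875,-.036,.132],p))
a=cv2.imread("pics/w1.png"); b=cv2.imread("pics/w2.png")
u,v=351,174
A=cv2.resize(a[v-70:v+70,u-70:u+70],(400,400),interpolation=cv2.INTER_CUBIC)
B=b[40:440,120:520]
cv2.imwrite("pics/c2.png",np.hstack([A,B]))
dl([.42,.32,.35],np.pi/2)
E
```

```text
[346.7 152.3]
delta_pos [41.31, -1.57, 9.85] dr [-0.0, -0.0, 3.4]
```

View pics/c2.png

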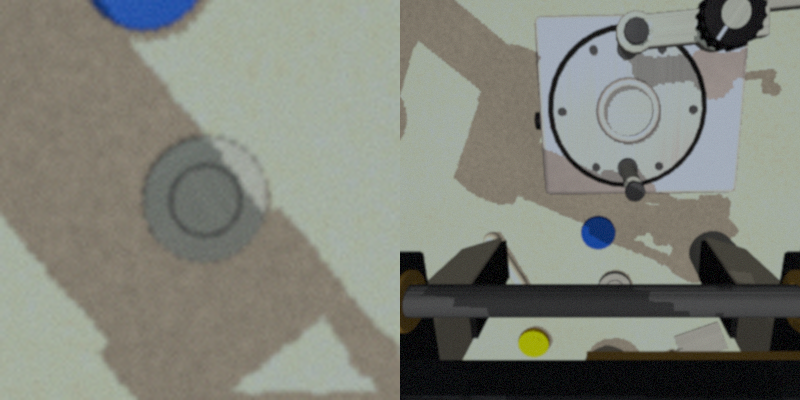

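The left panel shows the steel lid in w1 at px (352.5,173.6). The right panel shows the seat rim in w2 at about (348.5,151), concentric with the black ring on the plate; the bridge is open and its knob is beside it. I'll refine the seat from the ring and move on to the jar.

```bash
python3 - <<'E'
from h import *
p1=dict(np.load("pics/w1.npz")); p2=dict(np.load("pics/w2.npz"))
print("lid",onz("wrist",(352.4,173.5),.018,p1),"seat",onz("wrist",(348.3,150.8),.132,p2))
im=cv2.imread("pics/w2.png").max(2); v,u=np.nonzero(im<70)
P=np.array([onz("wrist",(a,b),.108,p2) for a,b in zip(u,v) if b<235])
c=np.array([.488,-.036]); 
r=np.linalg.norm(P[:,:2]-c,axis=1); print(np.histogram(r,bins=np.arange(.06,.13,.005)))
r0=.098
for k in range(8):
    r=np.linalg.norm(P[:,:2]-c,axis=1); Q=P[abs(r-r0)<.006,:2]
    A=np.c_[2*Q,np.ones(len(Q))]; s=np.linalg.lstsq(A,(Q**2).sum(1),rcond=None)[0]; c=s[:2]; r0=np.sqrt(s[2]+c@c)
print("ring",c,r0,len(Q))
E
```

```text
lid [ 0.4965 -0.3547  0.018 ] seat [ 0.4894 -0.034   0.132 ]
(array([   5,   56,  104,   75,   76,  132,   89,  250, 1165,  317,   87,
         60,   63,   24]), array([0.06 , 0.065, 0.07 , 0.075, 0.08 , 0.085, 0.09 , 0.095, 0.1  ,
       0.105, 0.11 , 0.115, 0.12 , 0.125, 0.13 ]))
ring [ 0.48919432 -0.03414525] 0.1028204269463563 1668
```

Request:
{"api": "step_arm", "payload": {"increments": [{"delta_pos":[5,0,0],"dr":[0,0,1],"fingers":-1},{"delta_pos":[10,0,0],"dr":[0,0,2],"fingers":-1},{"delta_pos":[16,0,0],"dr":[0,0,3.4],"fingers":-1},{"delta_pos":[22,-1,1],"dr":[0,0,3.4],"fingers":-1},{"delta_pos":[28,-1.5,3],"dr":[0,0,3.4],"fingers":-1}]}}

```text
time: 3.32
tool_pos: [0.4282, 0.1886, 0.4193]
tool_rot: [3.139, -0.0, 1.572]
contact_force: [1.5, -0.5, 0.3]
opening: 0.0919
grip_force: 0.0
```

Request:
{"api": "step_arm", "payload": {"increments": [{"delta_pos":[5,0,2],"dr":[0,0,0],"fingers":-1},{"delta_pos":[9,0,5],"dr":[0,0,0],"fingers":-1},{"delta_pos":[10,0,8],"dr":[0,0,0],"fingers":-1},{"delta_pos":[10,0,9],"dr":[0,0,0],"fingers":-1},{"delta_pos":[10,0,9],"dr":[0,0,0],"fingers":-1}]}}

```text
time: 3.95
tool_pos: [0.4284, 0.2863, 0.3291]
tool_rot: [-3.141, 0.001, 1.572]
contact_force: [0.6, 0.0, 0.5]
opening: 0.0922
grip_force: 0.0
```

```bash
python3 - <<'E'
from h import *
p=viewer.camera_params("wrist"); im=viewer.read_camera("wrist")[:,:,::-1].copy(); cv2.imwrite("pics/w3.png",im); np.savez("pics/w3.npz",**p)
print(robot.observe()["tool_pos"],proj("wrist",[.435,.3578,.07],p))
u,v=proj("wrist",[.435,.3578,.07],p).astype(int); print(u,v)
v=max(v,80);cv2.imwrite("pics/c3.png",cv2.resize(im[v-80:v+80,u-80:u+80],(640,640)[:2],interpolation=cv2.INTER_CUBIC)[:600])
E
```

```text
[0.42876036 0.28635569 0.32996526] [328.9 138.4]
328 138
```

View pics/c3.png

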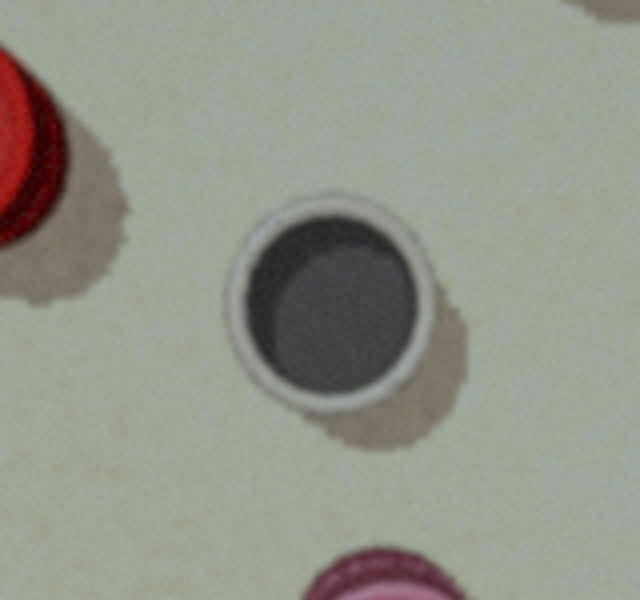

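Red is at the left edge, pink at the bottom, and the grey jar's rim is centred at crop (331,305), which is px (330.4,133.9).

```bash
python3 - <<'E'
from h import *
p=dict(np.load("pics/w3.npz")); J=onz("wrist",(330.4,133.9),.07,p); print(J)
dl([J[0],J[1],.033],np.pi/2)
E
```

```text
[0.4367 0.3626 0.07  ]
delta_pos [7.62, 0.76, 29.7] dr [0.1, -0.0, 0.0]
```

Request:
{"api": "step_arm", "payload": {"increments": [{"delta_pos":[3,0.3,5],"dr":[0,0,0],"fingers":-1},{"delta_pos":[5,0.8,10],"dr":[0,0,0],"fingers":-1},{"delta_pos":[7.5,0.8,15],"dr":[0,0,0],"fingers":-1},{"delta_pos":[7.5,0.8,18],"dr":[0,0,0],"fingers":-1},{"delta_pos":[7.5,0.8,18],"dr":[0,0,0],"fingers":-1}]}}

```text
time: 4.62
tool_pos: [0.436, 0.3611, 0.1482]
tool_rot: [-3.139, 0.002, 1.572]
contact_force: [-0.1, 0.2, 0.7]
opening: 0.0916
grip_force: 0.0
```

```bash
cat >> h.py <<'E'
def disc(im,z,p,guess,lo,hi,rmax):
    """centre of the grey-level [lo,hi) blob (filled, min enclosing ellipse) nearest to guess, on plane z"""
    g=proj("wrist",guess,p); m=cv2.inRange(cv2.GaussianBlur(im,(3,3),0).max(2),lo,hi)
    best=None
    for c in cv2.findContours(m,cv2.RETR_LIST,cv2.CHAIN_APPROX_NONE)[0]:
        if len(c)<40: continue
        P=np.array([onz("wrist",q[0],z,p)[:2] for q in c]); (x,y),r=cv2.minEnclosingCircle((P*1000).astype(np.float32))
        if np.hypot(x/1000-guess[0],y/1000-guess[1])<rmax: print("blob",round(x,1),round(y,1),"r",round(r,1),"mean",(P.mean(0)*1000).round(1))
E
python3 - <<'E'
from h import *
p=viewer.camera_params("wrist"); im=viewer.read_camera("wrist")[:,:,::-1].copy(); cv2.imwrite("pics/w4.png",im); np.savez("pics/w4.npz",**p)
print(robot.observe()["tool_pos"],proj("wrist",[.4367,.3626,.07],p))
for t in (80,100,120): disc(im,.07,p,[.4367,.362,.07],0,t,.02)
dl([.4367,.3626,.033],np.pi/2)
E
```

```text
[0.43694402 0.36167743 0.1500063 ] [323.8 247.6]
blob 436.8 362.0 r 24.0 mean [436.5 362.5]
blob 436.8 361.7 r 24.9 mean [436.8 362.3]
blob 437.9 381.0 r 23.9 mean [438.  391.5]
blob 436.9 358.4 r 28.6 mean [437.9 358.9]
blob 437.2 378.6 r 25.3 mean [437.3 390.6]
delta_pos [0.09, -0.03, 11.7] dr [0.0, -0.0, 0.0]
```

Request:
{"api": "step_arm", "payload": {"increments": [{"delta_pos":[0,0,4],"dr":[0,0,0],"fingers":-1},{"delta_pos":[0,0,8],"dr":[0,0,0],"fingers":-1},{"delta_pos":[0,0,11.7],"dr":[0,0,0],"fingers":-1},{"delta_pos":[0,0,11.7],"dr":[0,0,0],"fingers":-1},{"delta_pos":[0,0,11.7],"dr":[0,0,0],"fingers":-1}]}}

```text
time: 5.3
tool_pos: [0.438, 0.3628, 0.0348]
tool_rot: [3.138, -0.002, 1.572]
contact_force: [0.1, -0.7, 0.7]
opening: 0.0918
grip_force: 0.0
```

Request:
{"api": "step_arm", "payload": {"increments": [{"delta_pos":[0,0,0],"dr":[0,0,0],"fingers":1},{"delta_pos":[0,0,0],"dr":[0,0,0],"fingers":1},{"delta_pos":[0,0,0],"dr":[0,0,0],"fingers":1},{"delta_pos":[0,0,0],"dr":[0,0,0],"fingers":1},{"delta_pos":[0,0,0],"dr":[0,0,0],"fingers":1}], "newtons": 40}}

```text
time: 5.92
tool_pos: [0.4361, 0.362, 0.0323]
tool_rot: [3.141, -0.0, 1.572]
contact_force: [-0.5, -0.6, 3.7]
opening: 0.0588
grip_force: 40.0
```

```bash
python3 - <<'E'
from h import *
s=robot.observe(); print(s["tool_pos"],s["opening"],s["grip_force"])
dl([.4887,-.0341,.34],np.pi/2+.066)
E
```

```text
[0.43610858 0.36203338 0.03225098] 0.05881229726992123 40.00037630321458
delta_pos [-39.62, 5.2, -30.78] dr [0.0, -0.0, -3.7]
```

Request:
{"api": "step_arm", "payload": {"increments": [{"delta_pos":[0,0,-4],"dr":[0,0,0],"fingers":1},{"delta_pos":[0,0,-9],"dr":[0,0,0],"fingers":1},{"delta_pos":[-1,0,-15],"dr":[0,0,0],"fingers":1},{"delta_pos":[-3,0,-21],"dr":[0,0,0],"fingers":1},{"delta_pos":[-6,0,-26],"dr":[0,0,0],"fingers":1}]}}

```text
time: 6.55
tool_pos: [0.4356, 0.3016, 0.2929]
tool_rot: [-3.14, 0.001, 1.574]
contact_force: [-0.1, 0.1, -6.2]
opening: 0.0585
grip_force: 40.0
```

Request:
{"api": "step_arm", "payload": {"increments": [{"delta_pos":[-4,1,-3],"dr":[0,0,-1],"fingers":1},{"delta_pos":[-9,2,-4.8],"dr":[0,0,-2],"fingers":1},{"delta_pos":[-15,3,-4.8],"dr":[0,0,-3],"fingers":1},{"delta_pos":[-21,4,-4.8],"dr":[0,0,-3.7],"fingers":1},{"delta_pos":[-27,5.2,-4.8],"dr":[0,0,-3.7],"fingers":1}]}}

```text
time: 7.18
tool_pos: [0.488, 0.0303, 0.3387]
tool_rot: [-3.139, -0.0, 1.638]
contact_force: [1.8, 0.2, -6.3]
opening: 0.059
grip_force: 40.0
```

Request:
{"api": "step_arm", "payload": {"increments": [{"delta_pos":[-4,0,0],"dr":[0,0,0],"fingers":1},{"delta_pos":[-6.5,0,0],"dr":[0,0,0],"fingers":1},{"delta_pos":[-6.5,0,0],"dr":[0,0,0],"fingers":1},{"delta_pos":[-6.5,0,0],"dr":[0,0,0],"fingers":1},{"delta_pos":[-6.5,0,0],"dr":[0,0,0],"fingers":1}]}}

```text
time: 7.8
tool_pos: [0.4927, -0.0319, 0.3397]
tool_rot: [-3.141, -0.0, 1.638]
contact_force: [1.0, 0.5, -5.9]
opening: 0.0589
grip_force: 40.0
```

```bash
python3 - <<'E'
from h import *
s=robot.observe(); print(s["tool_pos"],s["tool_rot"],s["opening"])
dl([.4887,-.0341,.175],np.pi/2+.066)
E
```

```text
[ 0.49274787 -0.03189246  0.33967977] [-3.14087365e+00 -3.41908304e-04  1.63839418e+00] 0.05886285434507245
delta_pos [-0.2, -0.41, 16.47] dr [-0.0, -0.0, 0.1]
```

Request:
{"api": "step_arm", "payload": {"increments": [{"delta_pos":[-0.2,-0.4,4],"dr":[0,0,0],"fingers":1},{"delta_pos":[-0.2,-0.4,9],"dr":[0,0,0],"fingers":1},{"delta_pos":[-0.2,-0.4,13],"dr":[0,0,0],"fingers":1},{"delta_pos":[-0.2,-0.4,16],"dr":[0,0,0],"fingers":1},{"delta_pos":[-0.2,-0.4,16.3],"dr":[0,0,0],"fingers":1}]}}

```text
time: 8.43
tool_pos: [0.4878, -0.034, 0.1753]
tool_rot: [-3.137, -0.001, 1.638]
contact_force: [0.2, -0.0, -5.3]
opening: 0.0589
grip_force: 40.0
```

```bash
python3 - <<'E'
from h import *
p=viewer.camera_params("wrist"); a=viewer.read_camera("wrist")[:,:,::-1]; np.savez("pics/w5.npz",**p)
b=viewer.read_camera("side")[:,:,::-1]
u,v=proj("side",[.4887,-.0341,.132]).astype(int); print(u,v,robot.observe()["tool_pos"])
B=cv2.resize(b[v-60:v+40,u-50:u+50],(480,480),interpolation=cv2.INTER_CUBIC)
cv2.imwrite("pics/w5.png",a); cv2.imwrite("pics/c5.png",np.hstack([cv2.resize(a[:,160:480],(320,480)),B]))
dl([.4887,-.0341,.146],np.pi/2+.066)
E
```

```text
325 252 [ 0.48954295 -0.03466641  0.17765265]
delta_pos [0.06, -0.08, 3.17] dr [0.0, 0.0, 0.1]
```

View pics/c5.png

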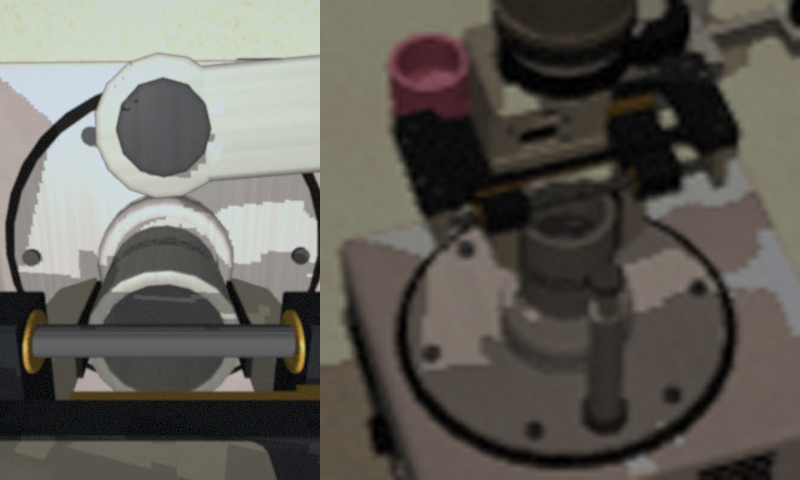

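The jar (wrist view, bottom centred at about u=166) lines up with the seat rim (98 to 234), and the side view shows it over the cup. I'll insert it gently.

Request:
{"api": "step_arm", "payload": {"increments": [{"delta_pos":[0,-0.05,0.8],"dr":[0,0,0],"fingers":1},{"delta_pos":[0,-0.05,1.3],"dr":[0,0,0],"fingers":1},{"delta_pos":[0,-0.05,1.8],"dr":[0,0,0],"fingers":1},{"delta_pos":[0,-0.05,1.8],"dr":[0,0,0],"fingers":1},{"delta_pos":[0,-0.05,1.8],"dr":[0,0,0],"fingers":1}]}}

```text
time: 9.15
tool_pos: [0.4887, -0.0352, 0.1591]
tool_rot: [3.141, 0.0, 1.637]
contact_force: [-0.2, -0.4, -6.2]
opening: 0.0593
grip_force: 40.0
```

Request:
{"api": "step_arm", "payload": {"increments": [{"delta_pos":[0,0,0.4],"dr":[0,0,0],"fingers":1},{"delta_pos":[0,0,0.8],"dr":[0,0,0],"fingers":1},{"delta_pos":[0,0,1.2],"dr":[0,0,0],"fingers":1},{"delta_pos":[0,0,1.3],"dr":[0,0,0],"fingers":1},{"delta_pos":[0,0,1.3],"dr":[0,0,0],"fingers":1}]}}

```text
time: 9.78
tool_pos: [0.4885, -0.0351, 0.1459]
tool_rot: [-3.141, -0.0, 1.637]
contact_force: [-0.3, -0.1, -6.0]
opening: 0.0588
grip_force: 40.0
```

Request:
{"api": "step_arm", "payload": {"increments": [{"delta_pos":[0,0,0.1],"dr":[0,0,0],"fingers":1},{"delta_pos":[0,0,0.15],"dr":[0,0,0],"fingers":1},{"delta_pos":[0,0,0.15],"dr":[0,0,0],"fingers":-1},{"delta_pos":[0,0,0.15],"dr":[0,0,0],"fingers":-1},{"delta_pos":[0,0,0.15],"dr":[0,0,0],"fingers":-1}]}}

```text
time: 10.4
tool_pos: [0.489, -0.0353, 0.145]
tool_rot: [3.14, 0.001, 1.637]
contact_force: [-0.8, -0.4, -0.2]
opening: 0.0841
grip_force: 0.0
```

Request:
{"api": "step_arm", "payload": {"increments": [{"delta_pos":[0,0,-1],"dr":[0,0,0],"fingers":-1},{"delta_pos":[0,0,-3],"dr":[0,0,0],"fingers":-1},{"delta_pos":[0,0,-8],"dr":[0,0,0],"fingers":-1},{"delta_pos":[0,0,-14],"dr":[0,0,0],"fingers":-1},{"delta_pos":[0,0,-19],"dr":[0,0,0],"fingers":-1}]}}

```text
time: 11.02
tool_pos: [0.4885, -0.0351, 0.3378]
tool_rot: [3.139, 0.001, 1.637]
contact_force: [0.1, -1.1, 0.2]
opening: 0.0917
grip_force: 0.0
```

```bash
python3 - <<'E'
from h import *
p=viewer.camera_params("wrist"); im=viewer.read_camera("wrist")[:,:,::-1].copy(); cv2.imwrite("pics/w6.png",im); np.savez("pics/w6.npz",**p)
print(robot.observe()["tool_pos"],proj("wrist",[.4885,-.035,.182],p))
for t in (60,80,100): disc(im,.182,p,[.4885,-.035,.182],0,t,.012)
dl([.4965,-.3547,.2],np.pi/2+.066)
E
```

```text
[ 0.49044603 -0.03546443  0.34433574] [322.1 222.7]
blob 488.7 -34.3 r 22.1 mean [478.4 -35.6]
blob 489.2 -34.8 r 23.4 mean [488.9 -34.5]
blob 489.2 -34.9 r 24.2 mean [488.9 -34.6]
delta_pos [-31.84, -1.7, 14.54] dr [0.7, 0.2, 0.0]
```

Request:
{"api": "step_arm", "payload": {"increments": [{"delta_pos":[-5,0,0],"dr":[0,0,0],"fingers":-1},{"delta_pos":[-11,-0.5,0],"dr":[0,0,0],"fingers":-1},{"delta_pos":[-17,-1,0],"dr":[0,0,0],"fingers":-1},{"delta_pos":[-23,-1.5,3],"dr":[0,0,0],"fingers":-1},{"delta_pos":[-28,-1.7,6],"dr":[0,0,0],"fingers":-1}]}}

```text
time: 11.7
tool_pos: [0.4901, -0.3173, 0.2753]
tool_rot: [3.14, 0.002, 1.637]
contact_force: [0.5, 0.3, 0.0]
opening: 0.092
grip_force: 0.0
```

Request:
{"api": "step_arm", "payload": {"increments": [{"delta_pos":[-3.8,0,4],"dr":[0,0,0],"fingers":-1},{"delta_pos":[-3.8,0,8],"dr":[0,0,0],"fingers":-1},{"delta_pos":[-3.8,0,12],"dr":[0,0,0],"fingers":-1},{"delta_pos":[-3.8,0,14],"dr":[0,0,0],"fingers":-1},{"delta_pos":[-3.8,0,14],"dr":[0,0,0],"fingers":-1}]}}

```text
time: 12.32
tool_pos: [0.492, -0.3525, 0.1336]
tool_rot: [-3.139, -0.002, 1.637]
contact_force: [0.8, 0.3, 0.3]
opening: 0.0917
grip_force: 0.0
```

```bash
python3 - <<'E'
from h import *
p=viewer.camera_params("wrist"); im=viewer.read_camera("wrist")[:,:,::-1].copy(); cv2.imwrite("pics/w7.png",im); np.savez("pics/w7.npz",**p)
print(robot.observe()["tool_pos"],proj("wrist",[.4965,-.3547,.018],p))
cv2.imwrite("pics/c7.png",im[100:400,170:470])
s=cv2.cvtColor(im,cv2.COLOR_BGR2HSV)[...,1]
g=im.max(2).copy()
for t in (60,80,100,120,140): disc(im,.018,p,[.4965,-.3547,.018],0,t,.01)
E
```

```text
[ 0.4927279  -0.35307531  0.13512993] [328.4 238.5]
blob 496.7 -355.1 r 16.2 mean [ 496.9 -355.1]
blob 496.6 -355.1 r 18.0 mean [ 496.6 -354.9]
blob 496.4 -353.6 r 31.2 mean [ 496.1 -353.4]
```

View pics/c7.png

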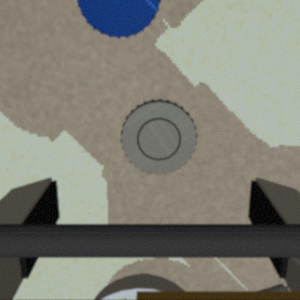

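The steel lid is centred in the crop at (158,138) with the blue decoy above it and nothing in the fingers' way. Descending.

Request:
{"api": "step_arm", "payload": {"increments": [{"delta_pos":[-0.2,0.4,4],"dr":[0,0,0],"fingers":-1},{"delta_pos":[-0.2,0.4,8],"dr":[0,0,0],"fingers":-1},{"delta_pos":[-0.2,0.4,11],"dr":[0,0,0],"fingers":-1},{"delta_pos":[-0.2,0.4,12.8],"dr":[0,0,0],"fingers":-1},{"delta_pos":[-0.2,0.4,12.8],"dr":[0,0,0],"fingers":-1}]}}

```text
time: 13.0
tool_pos: [0.4969, -0.3548, 0.0068]
tool_rot: [-3.141, -0.0, 1.637]
contact_force: [0.4, -0.5, -0.1]
opening: 0.0916
grip_force: 0.0
```

```bash
python3 - <<'E'
from h import *
dl([.4967,-.3551,.004],np.pi/2+.066)
E
```

```text
delta_pos [-0.03, -0.02, 0.28] dr [-0.0, -0.0, 0.0]
```

Request:
{"api": "step_arm", "payload": {"increments": [{"delta_pos":[0,0,0.3],"dr":[0,0,0],"fingers":-1},{"delta_pos":[0,0,0.3],"dr":[0,0,0],"fingers":1},{"delta_pos":[0,0,0.3],"dr":[0,0,0],"fingers":1},{"delta_pos":[0,0,0.3],"dr":[0,0,0],"fingers":1},{"delta_pos":[0,0,0.3],"dr":[0,0,0],"fingers":1}]}}

```text
time: 13.62
tool_pos: [0.4967, -0.3548, 0.0041]
tool_rot: [-3.141, 0.0, 1.637]
contact_force: [-2.0, 0.5, 1.6]
opening: 0.059
grip_force: 40.0
```

Request:
{"api": "step_arm", "payload": {"increments": [{"delta_pos":[0,0,0],"dr":[0,0,0],"fingers":1},{"delta_pos":[0,0,-2],"dr":[0,0,0],"fingers":1},{"delta_pos":[0,0,-7],"dr":[0,0,0],"fingers":1},{"delta_pos":[0,0,-13],"dr":[0,0,0],"fingers":1},{"delta_pos":[0,0,-18],"dr":[0,0,0],"fingers":1}]}}

```text
time: 14.25
tool_pos: [0.4967, -0.3546, 0.1854]
tool_rot: [3.141, 0.0, 1.637]
contact_force: [0.8, -0.3, -3.2]
opening: 0.0591
grip_force: 40.0
```

```bash
python3 - <<'E'
from h import *
s=robot.observe(); print(s["tool_pos"],s["opening"],s["grip_force"])
p=viewer.camera_params("wrist"); im=viewer.read_camera("wrist")[:,:,::-1].copy(); cv2.imwrite("pics/w8.png",im); np.savez("pics/w8.npz",**p)
g=s["tool_pos"]+[0,0,.015]; print(proj("wrist",g,p))
for t in (50,60,80): disc(im,g[2],p,g,0,t,.01)
dl([.489,-.0348,.33],np.pi/2+.066)
E
```

```text
[ 0.49672599 -0.35457586  0.18544315] 0.05908540734682995 39.998981952667236
[321.9 315.3]
blob 498.2 -363.3 r 57.5 mean [ 496.3 -358.5]
blob 497.3 -354.3 r 16.5 mean [ 497.  -350.5]
delta_pos [32.05, 1.25, -13.96] dr [0.5, 0.5, 0.0]
```

Request:
{"api": "step_arm", "payload": {"increments": [{"delta_pos":[2,0,-5],"dr":[0,0,0],"fingers":1},{"delta_pos":[5,0.2,-10],"dr":[0,0,0],"fingers":1},{"delta_pos":[10,0.5,-14],"dr":[0,0,0],"fingers":1},{"delta_pos":[16,0.8,-14],"dr":[0,0,0],"fingers":1},{"delta_pos":[22,1.2,-14],"dr":[0,0,0],"fingers":1}]}}

```text
time: 14.92
tool_pos: [0.4938, -0.1326, 0.3235]
tool_rot: [3.141, -0.0, 1.636]
contact_force: [0.4, 0.7, -3.8]
opening: 0.059
grip_force: 40.0
```

Request:
{"api": "step_arm", "payload": {"increments": [{"delta_pos":[5,0,0],"dr":[0,0,0],"fingers":1},{"delta_pos":[9,0,0],"dr":[0,0,0],"fingers":1},{"delta_pos":[10,0,0],"dr":[0,0,0],"fingers":1},{"delta_pos":[10,0,3],"dr":[0,0,0],"fingers":1},{"delta_pos":[10,0,7],"dr":[0,0,0],"fingers":1}]}}

```text
time: 15.55
tool_pos: [0.4881, -0.0352, 0.2532]
tool_rot: [3.14, 0.001, 1.637]
contact_force: [0.8, -0.1, -3.6]
opening: 0.059
grip_force: 40.0
```

```bash
python3 - <<'E'
from h import *
print(robot.observe()["tool_pos"]); dl([.489,-.0348,.2],np.pi/2+.066)
E
```

```text
[ 0.48811245 -0.0351775   0.25318559]
delta_pos [0.04, 0.08, 5.32] dr [0.1, 0.1, 0.0]
```

Request:
{"api": "step_arm", "payload": {"increments": [{"delta_pos":[0,0,2],"dr":[0,0,0],"fingers":1},{"delta_pos":[0,0,4],"dr":[0,0,0],"fingers":1},{"delta_pos":[0,0,5],"dr":[0,0,0],"fingers":1},{"delta_pos":[0,0,5],"dr":[0,0,0],"fingers":1},{"delta_pos":[0,0,5],"dr":[0,0,0],"fingers":1}]}}

```text
time: 16.18
tool_pos: [0.4881, -0.0349, 0.2045]
tool_rot: [3.14, 0.001, 1.637]
contact_force: [-1.0, 0.0, -3.0]
opening: 0.059
grip_force: 40.0
```

```bash
python3 - <<'E'
from h import *
print(robot.observe()["tool_pos"]); dl([.489,-.0348,.184],np.pi/2+.066)
E
```

```text
[ 0.48806011 -0.03493545  0.20449295]
delta_pos [0.01, 0.09, 2.05] dr [0.1, 0.0, 0.0]
```

Request:
{"api": "step_arm", "payload": {"increments": [{"delta_pos":[0,0.1,0.8],"dr":[0,0,0],"fingers":1},{"delta_pos":[0,0.1,1.4],"dr":[0,0,0],"fingers":1},{"delta_pos":[0,0.1,2.0],"dr":[0,0,0],"fingers":1},{"delta_pos":[0,0.1,2.05],"dr":[0,0,0],"fingers":1},{"delta_pos":[0,0.1,2.05],"dr":[0,0,0],"fingers":1}]}}

```text
time: 16.8
tool_pos: [0.4886, -0.0346, 0.1833]
tool_rot: [3.142, 0.0, 1.637]
contact_force: [-0.0, 0.1, -3.0]
opening: 0.059
grip_force: 40.0
```

Request:
{"api": "step_arm", "payload": {"increments": [{"delta_pos":[0,0,0],"dr":[0,0,0],"fingers":1},{"delta_pos":[0,0,0],"dr":[0,0,0],"fingers":-1},{"delta_pos":[0,0,0],"dr":[0,0,0],"fingers":-1},{"delta_pos":[0,0,0],"dr":[0,0,0],"fingers":-1},{"delta_pos":[0,0,0],"dr":[0,0,0],"fingers":-1}]}}

```text
time: 17.42
tool_pos: [0.4887, -0.0346, 0.1834]
tool_rot: [3.141, 0.0, 1.637]
contact_force: [0.1, -0.3, -0.6]
opening: 0.091
grip_force: 0.0
```

Request:
{"api": "step_arm", "payload": {"increments": [{"delta_pos":[0,0,-1],"dr":[0,0,0],"fingers":-1},{"delta_pos":[0,0,-4],"dr":[0,0,0],"fingers":-1},{"delta_pos":[0,0,-9],"dr":[0,0,0],"fingers":-1},{"delta_pos":[0,0,-15],"dr":[0,0,0],"fingers":-1},{"delta_pos":[0,0,-21],"dr":[0,0,0],"fingers":-1}]}}

```text
time: 18.05
tool_pos: [0.4881, -0.0345, 0.3961]
tool_rot: [3.141, 0.0, 1.637]
contact_force: [0.9, -0.2, -1.1]
opening: 0.0919
grip_force: 0.0
```

```bash
python3 - <<'E'
from h import *
p=viewer.camera_params("wrist"); a=viewer.read_camera("wrist")[:,:,::-1]; np.savez("pics/w9.npz",**p); cv2.imwrite("pics/w9.png",a)
b=viewer.read_camera("side")[:,:,::-1]; cv2.imwrite("pics/s9.png",b)
g=[.489,-.0348,.194]
u,v=proj("side",g).astype(int); print(u,v,robot.observe()["tool_pos"])
B=cv2.resize(b[v-45:v+45,u-27:u+33],(320,480),interpolation=cv2.INTER_CUBIC)
cv2.imwrite("pics/c9.png",np.hstack([a[:,160:640],B])); print(proj("wrist",g,p)-[160,0])
E
```

```text
325 239 [ 0.49011853 -0.03484526  0.40097017]
[163.4 212.5]
```

View pics/c9.png

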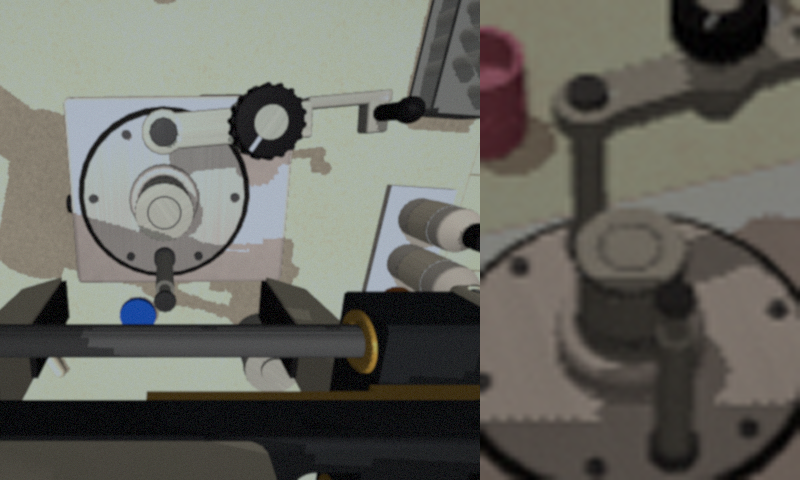

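The lid sits flush and concentric on the jar, and the jar stands in the seat. In w9 the pin's ball is at full px (571,108), the knob at (427,120) and the pivot post at (322,132). Next I'll locate the pin and plan the swing.

```bash
python3 - <<'E'
from h import *
p=dict(np.load("pics/w9.npz"))
ball=onz("wrist",(571,108),.269,p); piv=onz("wrist",(322,132),.241,p); kn=onz("wrist",(430,122),.281,p)
print("ball",ball,"piv",piv,"knob",kn)
my=.066; P=np.array([.4889-.078*np.sin(my),-.0346+.078*np.cos(my)]); print("P",P)
for n,q in (("ball",ball),("knob",kn)):
    d=q[:2]-P; print(n,np.hypot(*d),np.arctan2(d[1],d[0]))
# top & side: two-view ball
t0=cv2.imread("pics/top0.png");
o1,d1=ray("top",(293.4,163)); o2,d2=ray("wrist",(571,108),p)
A=np.c_[d1,-d2]; k=np.linalg.lstsq(A,o2-o1,rcond=None)[0]; print("2view",((o1+d1*k[0]+o2+d2*k[1])/2).round(4),np.linalg.norm(o1+d1*k[0]-o2-d2*k[1]).round(4))
E
```

```text
ball [0.6664 0.0724 0.269 ] piv [0.4827 0.0432 0.241 ] knob [0.5598 0.055  0.281 ]
P [0.48375574 0.04323018]
ball 0.184958929159673 0.15837092398745914
knob 0.07694971545631171 0.15355748941163838
2view [0.6603 0.0705 0.2787] 0.0018
```

Request:
{"api": "step_arm", "payload": {"increments": [{"delta_pos":[2,4,0],"dr":[0,0,-10],"fingers":-1},{"delta_pos":[4,8,0],"dr":[0,0,-20],"fingers":-1},{"delta_pos":[6,12,1],"dr":[0,0,-30],"fingers":-1},{"delta_pos":[8,16,3],"dr":[0,0,-40],"fingers":-1},{"delta_pos":[9.5,18.2,5],"dr":[0,0,-50],"fingers":-1}]}}

```text
time: 18.77
tool_pos: [0.6651, 0.0733, 0.3417]
tool_rot: [-3.141, -0.001, 2.516]
contact_force: [-0.5, 0.3, 0.6]
opening: 0.092
grip_force: 0.0
```

Request:
{"api": "step_arm", "payload": {"increments": [{"delta_pos":[0,0,0],"dr":[0,0,-10],"fingers":-1},{"delta_pos":[0,0,0],"dr":[0,0,-20],"fingers":-1},{"delta_pos":[0,0,0],"dr":[0,0,-30],"fingers":-1},{"delta_pos":[0,0,0],"dr":[0,0,-40],"fingers":-1},{"delta_pos":[0,0,0],"dr":[0,0,-45],"fingers":-1}]}}

```text
time: 19.4
tool_pos: [0.6637, 0.0723, 0.3432]
tool_rot: [3.142, -0.001, -2.984]
contact_force: [-0.7, -0.4, 1.4]
opening: 0.0917
grip_force: 0.0
```

```bash
python3 - <<'E'
from h import *
s=robot.observe(); print(s["tool_pos"],s["tool_rot"],s["qpos"].round(2)); dl([.6655,.0720,.234],.157+np.pi)
p=viewer.camera_params("wrist"); im=viewer.read_camera("wrist")[:,:,::-1].copy(); cv2.imwrite("pics/w10.png",im); np.savez("pics/w10.npz",**p)
g=[.666,.072,.269]; print(proj("wrist",g,p))
for t in (40,50,60,80): disc(im,.269,p,g,0,t,.02)
E
```

```text
[0.66367915 0.07225482 0.34323625] [ 3.14158857e+00 -6.07583321e-04 -2.98420240e+00] [-0.01  0.59  0.81 -0.    1.74 -1.73]
delta_pos [-0.18, -0.05, 10.92] dr [0.0, -0.0, 0.0]
[321.8 252.9]
blob 662.2 70.6 r 12.1 mean [662.7  70.7]
blob 662.2 70.7 r 12.2 mean [662.8  70.8]
blob 662.4 71.1 r 12.5 mean [662.7  70.9]
blob 662.4 71.2 r 12.6 mean [662.8  70.7]
```

Request:
{"api": "step_arm", "payload": {"increments": [{"delta_pos":[-0.1,0,4],"dr":[0,0,0],"fingers":-1},{"delta_pos":[-0.1,0,8],"dr":[0,0,0],"fingers":-1},{"delta_pos":[-0.1,0,10.7],"dr":[0,0,0],"fingers":-1},{"delta_pos":[-0.1,0,10.7],"dr":[0,0,0],"fingers":0},{"delta_pos":[-0.1,0,10.7],"dr":[0,0,0],"fingers":1}], "newtons": 15}}

```text
time: 20.08
tool_pos: [0.6655, 0.0724, 0.2379]
tool_rot: [-3.141, 0.002, -2.989]
contact_force: [0.3, -0.7, 0.6]
opening: 0.0765
grip_force: 0.0
```

Request:
{"api": "step_arm", "payload": {"increments": [{"delta_pos":[0,0,0],"dr":[0,0,0],"fingers":1},{"delta_pos":[0,0,0],"dr":[0,0,0],"fingers":1},{"delta_pos":[0,0,0],"dr":[0,0,0],"fingers":1},{"delta_pos":[0,0,0],"dr":[0,0,0],"fingers":1},{"delta_pos":[0,0,0],"dr":[0,0,0],"fingers":1}]}}

```text
time: 20.7
tool_pos: [0.6649, 0.0724, 0.2363]
tool_rot: [-3.142, -0.0, -2.988]
contact_force: [0.4, 0.4, -0.9]
opening: 0.0264
grip_force: 0.0
```

```bash
python3 - <<'E'
from h import *
s=robot.observe(); print(s["tool_pos"],s["tool_rot"],s["opening"],s["grip_force"],s["contact_force"])
P=np.array([.4838,.0432]); p0=s["tool_pos"]; d=p0[:2]-P; r=np.hypot(*d); th=np.arctan2(d[1],d[0]); print(r,th, "total deg",np.degrees(th+1.505))
st=np.radians(9.5); f0=(p0,s["tool_rot"][2])
for i in range(1,11):
    t=th-st*i; X=[P[0]+r*np.cos(t),P[1]+r*np.sin(t),p0[2]]; dl(X,f0[1]-(st*i-(0 if i<=5 else st*5)) if i<=5 else f0[1]-st*(i-5),f0)
    if i==5: f0=(X,f0[1]-st*5)
E
```

```text
[0.66486418 0.07238822 0.23631729] [-3.14151150e+00 -3.77890579e-06 -2.98811154e+00] 0.026376722026526984 0.0 [ 0.43687794  0.37938503 -0.93544735]
0.18340171389530638 0.15982873712974566 total deg 95.38766024962919
delta_pos [0.23, -3.03, -0.0] dr [-0.0, -0.0, 9.5]
delta_pos [0.96, -5.98, -0.0] dr [-0.0, -0.0, 19.0]
delta_pos [2.17, -8.77, -0.0] dr [-0.0, -0.0, 28.5]
delta_pos [3.82, -11.32, -0.0] dr [-0.0, -0.0, 38.0]
delta_pos [5.86, -13.56, -0.0] dr [0.0, -0.0, 47.5]
delta_pos [0.23, -3.03, -0.0] dr [-0.0, -0.0, 9.5]
delta_pos [0.96, -5.98, -0.0] dr [-0.0, -0.0, 19.0]
delta_pos [2.17, -8.77, -0.0] dr [0.0, -0.0, 28.5]
delta_pos [3.82, -11.32, -0.0] dr [0.0, -0.0, 38.0]
delta_pos [5.86, -13.56, -0.0] dr [-0.0, -0.0, 47.5]
```

Request:
{"api": "step_arm", "payload": {"increments": [{"delta_pos":[0,0,0],"dr":[0,0,0],"fingers":1},{"delta_pos":[0,0,0],"dr":[0,0,0],"fingers":1},{"delta_pos":[0,0,0],"dr":[0,0,0],"fingers":1},{"delta_pos":[0,0,0],"dr":[0,0,0],"fingers":1},{"delta_pos":[0,0,0],"dr":[0,0,0],"fingers":1}]}}

```text
time: 21.32
tool_pos: [0.6649, 0.0721, 0.2363]
tool_rot: [-3.141, 0.0, -2.988]
contact_force: [0.9, -2.0, -0.5]
opening: 0.0133
grip_force: 15.0
```

Request:
{"api": "step_arm", "payload": {"increments": [{"delta_pos":[0.23,-3.03,0],"dr":[0,0,9.5],"fingers":1},{"delta_pos":[0.96,-5.98,0],"dr":[0,0,19],"fingers":1},{"delta_pos":[2.17,-8.77,0],"dr":[0,0,28.5],"fingers":1},{"delta_pos":[3.82,-11.32,0],"dr":[0,0,38],"fingers":1},{"delta_pos":[5.86,-13.56,0],"dr":[0,0,47.5],"fingers":1}]}}

```text
time: 21.95
tool_pos: [0.6283, -0.0706, 0.2363]
tool_rot: [3.139, 0.001, 2.461]
contact_force: [2.6, 3.8, 0.3]
opening: 0.0134
grip_force: 15.0
```

```bash
python3 - <<'E'
from h import *
s=robot.observe(); print(s["tool_pos"],s["tool_rot"],s["opening"],s["grip_force"],s["contact_force"])
P=np.array([.4838,.0432]); d=s["tool_pos"][:2]-P; print(np.hypot(*d),np.arctan2(d[1],d[0])+1.505)
E
```

```text
[ 0.62828579 -0.07059771  0.23625708] [3.13924657e+00 1.05032068e-03 2.46124040e+00] 0.013356082488746092 14.99763160943985 [2.58368801 3.80732205 0.2653774 ]
0.18391863084396018 0.8378629369239611
```

Request:
{"api": "step_arm", "payload": {"increments": [{"delta_pos":[0.23,-3.03,0],"dr":[0,0,9.5],"fingers":1},{"delta_pos":[0.96,-5.98,0],"dr":[0,0,19],"fingers":1},{"delta_pos":[2.17,-8.77,0],"dr":[0,0,28.5],"fingers":1},{"delta_pos":[3.5,-10.78,0],"dr":[0,0,36],"fingers":1},{"delta_pos":[4.71,-12.27,0],"dr":[0,0,42],"fingers":1}]}}

```text
time: 22.58
tool_pos: [0.5145, -0.1389, 0.2363]
tool_rot: [3.14, 0.004, 1.729]
contact_force: [4.4, -7.1, -4.8]
opening: 0.0136
grip_force: 15.0
```

Request:
{"api": "step_arm", "payload": {"increments": [{"delta_pos":[0.01,-0.64,0],"dr":[0,0,2],"fingers":1},{"delta_pos":[0.04,-1.28,0],"dr":[0,0,4],"fingers":1},{"delta_pos":[0.08,-1.7,0],"dr":[0,0,5.3],"fingers":1},{"delta_pos":[0.1,-1.95,0],"dr":[0,0,6],"fingers":1},{"delta_pos":[0.1,-1.95,0],"dr":[0,0,6],"fingers":1}]}}

```text
time: 23.2
tool_pos: [0.4967, -0.141, 0.2363]
tool_rot: [3.137, 0.004, 1.628]
contact_force: [9.4, -9.3, -6.7]
opening: 0.0137
grip_force: 15.0
```

```bash
python3 - <<'E'
from h import *
s=robot.observe(); print(s["tool_pos"],s["tool_rot"],s["opening"],s["grip_force"],s["contact_force"])
P=np.array([.4838,.0432]); d=s["tool_pos"][:2]-P; print(np.hypot(*d),np.arctan2(d[1],d[0])+1.505)
E
```

```text
[ 0.49673071 -0.14098834  0.23631324] [3.13707705 0.00406953 1.62758933] 0.01367754462247913 15.000000894069672 [ 9.37806359 -9.32780304 -6.74746092]
0.18464167118400895 0.004292433373642934
```

Request:
{"api": "step_arm", "payload": {"increments": [{"delta_pos":[0,-0.2,0],"dr":[0,0,0],"fingers":1},{"delta_pos":[0,-0.2,0],"dr":[0,0,0],"fingers":1},{"delta_pos":[0,-0.2,0],"dr":[0,0,0],"fingers":1},{"delta_pos":[0,-0.2,0],"dr":[0,0,0],"fingers":1},{"delta_pos":[0,-0.2,0],"dr":[0,0,0],"fingers":1}]}}

```text
time: 23.82
tool_pos: [0.4967, -0.141, 0.2363]
tool_rot: [3.133, 0.004, 1.628]
contact_force: [16.4, -8.1, -11.9]
opening: 0.0136
grip_force: 15.0
```

The bridge is at its stop: pushing further raised the force but didn't change the position. I'll release and go to the knob.

Request:
{"api": "step_arm", "payload": {"increments": [{"delta_pos":[0,0.2,0],"dr":[0,0,0],"fingers":-0.3},{"delta_pos":[0,0.2,0],"dr":[0,0,0],"fingers":-0.3},{"delta_pos":[0,0.2,0],"dr":[0,0,0],"fingers":-0.3},{"delta_pos":[0,0.2,0],"dr":[0,0,0],"fingers":-0.3},{"delta_pos":[0,0.2,-4],"dr":[0,0,0],"fingers":-0.5}]}}

```text
time: 24.45
tool_pos: [0.4933, -0.1383, 0.2743]
tool_rot: [-3.136, -0.003, 1.628]
contact_force: [0.7, -0.3, 1.0]
opening: 0.0593
grip_force: 0.0
```

Request:
{"api": "step_arm", "payload": {"increments": [{"delta_pos":[0,-0.2,-5],"dr":[0,0,-10],"fingers":-1},{"delta_pos":[2,-0.2,-8],"dr":[0,0,-20],"fingers":-1},{"delta_pos":[5,-0.2,-8],"dr":[0,0,-30],"fingers":-1},{"delta_pos":[8,-0.2,-8],"dr":[0,0,-40],"fingers":-1},{"delta_pos":[10.6,-0.2,-8],"dr":[0,0,-50],"fingers":-1}]}}

```text
time: 25.08
tool_pos: [0.4864, -0.0322, 0.3565]
tool_rot: [3.141, 0.0, 2.507]
contact_force: [-0.5, -0.8, -0.2]
opening: 0.0917
grip_force: 0.0
```

Request:
{"api": "step_arm", "payload": {"increments": [{"delta_pos":[0,0,0],"dr":[0,0,-10],"fingers":-1},{"delta_pos":[0,0,0],"dr":[0,0,-20],"fingers":-1},{"delta_pos":[0,0,0],"dr":[0,0,-30],"fingers":-1},{"delta_pos":[0,0,0],"dr":[0,0,-38],"fingers":-1},{"delta_pos":[0,0,0],"dr":[0,0,-38],"fingers":-1}]}}

```text
time: 25.7
tool_pos: [0.4866, -0.0332, 0.3564]
tool_rot: [-3.142, 0.0, -3.12]
contact_force: [0.2, 0.1, -0.0]
opening: 0.092
grip_force: 0.0
```

```bash
python3 - <<'E'
from h import *
s=robot.observe(); print(s["tool_pos"],s["tool_rot"],s["qpos"].round(2),s["opening"])
p=viewer.camera_params("wrist"); im=viewer.read_camera("wrist")[:,:,::-1].copy(); cv2.imwrite("pics/w11.png",im); np.savez("pics/w11.npz",**p)
g=[.4889,-.0346,.28]; print(proj("wrist",g,p)); u,v=proj("wrist",g,p).astype(int)
for t in (40,60,80): disc(im,.280,p,g,0,t,.02)
cv2.imwrite("pics/c11.png",im[60:460,120:520])
dl([.4889,-.0346,.249],np.pi)
E
```

```text
[ 0.48656461 -0.03323291  0.35636906] [-3.14155154e+00  1.36190708e-05 -3.12018421e+00] [-0.23  0.2   1.36 -0.    1.58 -1.82] 0.0920458597281392
[320.6 252. ]
blob 484.5 -30.5 r 19.9 mean [485.5 -31.6]
blob 487.3 -36.4 r 30.2 mean [489.3 -36. ]
blob 484.6 -30.3 r 19.3 mean [485.4 -31.6]
blob 489.9 -31.0 r 48.7 mean [493.9 -31.7]
blob 484.5 -30.4 r 19.0 mean [485.3 -31.6]
delta_pos [-0.23, -0.14, 10.74] dr [-0.0, 0.0, 1.1]
```

View pics/c11.png

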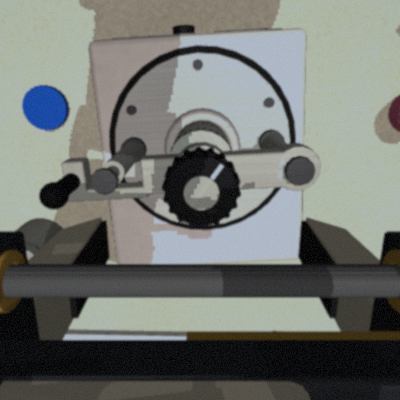

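The bridge is closed and the knob is over the seat, at crop (201,188), with its white mark pointing up-right. I'll grip it.

Request:
{"api": "step_arm", "payload": {"increments": [{"delta_pos":[-0.1,-0.1,4],"dr":[0,0,0],"fingers":-1},{"delta_pos":[-0.1,-0.1,8],"dr":[0,0,0],"fingers":-1},{"delta_pos":[-0.1,-0.1,10.6],"dr":[0,0,0],"fingers":-1},{"delta_pos":[-0.1,-0.1,10.6],"dr":[0,0,0],"fingers":-1},{"delta_pos":[-0.1,-0.1,10.6],"dr":[0,0,0],"fingers":1}], "newtons": 40}}

```text
time: 26.38
tool_pos: [0.4884, -0.0344, 0.2516]
tool_rot: [-3.141, 0.002, -3.12]
contact_force: [0.5, 0.6, 0.2]
opening: 0.086
grip_force: 0.0
```

Request:
{"api": "step_arm", "payload": {"increments": [{"delta_pos":[0,0,0],"dr":[0,0,0],"fingers":1},{"delta_pos":[0,0,0],"dr":[0,0,0],"fingers":1},{"delta_pos":[0,0,0],"dr":[0,0,0],"fingers":1},{"delta_pos":[0,0,0],"dr":[0,0,0],"fingers":1},{"delta_pos":[0,0,0],"dr":[0,0,0],"fingers":1}]}}

```text
time: 27.0
tool_pos: [0.4879, -0.0348, 0.2506]
tool_rot: [-3.141, 0.001, -3.119]
contact_force: [0.3, -3.6, 1.9]
opening: 0.0514
grip_force: 40.0
```

```bash
python3 - <<'E'
from h import *
s=robot.observe(); print({k:np.round(s[k],3) for k in ("tool_pos","tool_rot","opening","grip_force","contact_force","torque","qpos")})
E
```

```text
{'tool_pos': array([ 0.488, -0.035,  0.251]), 'tool_rot': array([-3.141e+00,  1.000e-03, -3.119e+00]), 'opening': np.float64(0.051), 'grip_force': np.float64(40.0), 'contact_force': array([ 0.281, -3.598,  1.864]), 'torque': array([-0.392, -0.079, -0.014]), 'qpos': array([-2.270e-01,  2.570e-01,  1.578e+00, -1.000e-03,  1.306e+00,
       -1.820e+00])}
```

Request:
{"api": "step_arm", "payload": {"increments": [{"delta_pos":[0,0,0.03],"dr":[0,0,9],"fingers":1},{"delta_pos":[0,0,0.06],"dr":[0,0,18],"fingers":1},{"delta_pos":[0,0,0.09],"dr":[0,0,27],"fingers":1},{"delta_pos":[0,0,0.12],"dr":[0,0,36],"fingers":1},{"delta_pos":[0,0,0.15],"dr":[0,0,45],"fingers":1}]}}

```text
time: 27.62
tool_pos: [0.4881, -0.0343, 0.2491]
tool_rot: [3.141, 0.001, 2.374]
contact_force: [0.5, -1.1, 1.3]
opening: 0.0513
grip_force: 40.0
```

Request:
{"api": "step_arm", "payload": {"increments": [{"delta_pos":[0,0,0.03],"dr":[0,0,9],"fingers":1},{"delta_pos":[0,0,0.06],"dr":[0,0,18],"fingers":1},{"delta_pos":[0,0,0.09],"dr":[0,0,27],"fingers":1},{"delta_pos":[0,0,0.12],"dr":[0,0,36],"fingers":1},{"delta_pos":[0,0,0.15],"dr":[0,0,45],"fingers":1}]}}

```text
time: 28.25
tool_pos: [0.4886, -0.0341, 0.2477]
tool_rot: [3.14, -0.0, 1.589]
contact_force: [3.4, -0.2, 2.1]
opening: 0.0515
grip_force: 40.0
```

```bash
python3 - <<'E'
from h import *
s=robot.observe(); print({k:np.round(s[k],3) for k in ("tool_pos","tool_rot","opening","grip_force","contact_force","torque","qpos")})
E
```

```text
{'tool_pos': array([ 0.489, -0.034,  0.248]), 'tool_rot': array([ 3.14 , -0.   ,  1.589]), 'opening': np.float64(0.051), 'grip_force': np.float64(39.994), 'contact_force': array([ 3.402, -0.188,  2.133]), 'torque': array([-0.044, -0.257,  0.15 ]), 'qpos': array([-2.270e-01,  2.590e-01,  1.582e+00,  1.000e-03,  1.298e+00,
       -2.450e-01])}
```

Request:
{"api": "step_arm", "payload": {"increments": [{"delta_pos":[0,0,0.03],"dr":[0,0,9],"fingers":1},{"delta_pos":[0,0,0.06],"dr":[0,0,18],"fingers":1},{"delta_pos":[0,0,0.09],"dr":[0,0,27],"fingers":1},{"delta_pos":[0,0,0.11],"dr":[0,0,33],"fingers":1},{"delta_pos":[0,0,0.13],"dr":[0,0,38],"fingers":1}]}}

```text
time: 28.88
tool_pos: [0.4891, -0.0342, 0.2465]
tool_rot: [3.139, -0.002, 0.927]
contact_force: [5.0, -1.3, 1.7]
opening: 0.0512
grip_force: 40.0
```

```bash
python3 - <<'E'
from h import *
s=robot.observe(); print({k:np.round(s[k],3) for k in ("tool_pos","tool_rot","opening","grip_force","contact_force","torque","qpos")})
E
```

```text
{'tool_pos': array([ 0.489, -0.034,  0.246]), 'tool_rot': array([ 3.139e+00, -2.000e-03,  9.270e-01]), 'opening': np.float64(0.051), 'grip_force': np.float64(39.998), 'contact_force': array([ 5.026, -1.289,  1.712]), 'torque': array([ 0.107, -0.374,  0.201]), 'qpos': array([-2.270e-01,  2.600e-01,  1.584e+00,  1.000e-03,  1.294e+00,
        4.160e-01])}
```

Request:
{"api": "step_arm", "payload": {"increments": [{"delta_pos":[0,0,0.02],"dr":[0,0,4],"fingers":1},{"delta_pos":[0,0,0.03],"dr":[0,0,8],"fingers":1},{"delta_pos":[0,0,0.04],"dr":[0,0,12],"fingers":1},{"delta_pos":[0,0,0.05],"dr":[0,0,16],"fingers":1},{"delta_pos":[0,0,0.06],"dr":[0,0,20],"fingers":1}]}}

```text
time: 29.5
tool_pos: [0.4897, -0.0342, 0.2465]
tool_rot: [3.138, -0.004, 0.582]
contact_force: [4.1, -0.4, 3.9]
opening: 0.0515
grip_force: 40.0
```

```bash
python3 - <<'E'
from h import *
s=robot.observe(); print({k:np.round(s[k],3) for k in ("tool_pos","tool_rot","opening","grip_force","contact_force","torque","qpos")})
E
```

```text
{'tool_pos': array([ 0.49 , -0.034,  0.247]), 'tool_rot': array([ 3.138, -0.004,  0.582]), 'opening': np.float64(0.052), 'grip_force': np.float64(40.0), 'contact_force': array([ 4.113, -0.396,  3.881]), 'torque': array([-0.094, -0.747,  1.529]), 'qpos': array([-0.226,  0.26 ,  1.584,  0.   ,  1.291,  0.763])}
```

Request:
{"api": "step_arm", "payload": {"increments": [{"delta_pos":[0,0,0],"dr":[0,0,3],"fingers":1},{"delta_pos":[0,0,0],"dr":[0,0,6],"fingers":1},{"delta_pos":[0,0,0],"dr":[0,0,6],"fingers":1},{"delta_pos":[0,0,0],"dr":[0,0,6],"fingers":1},{"delta_pos":[0,0,0],"dr":[0,0,6],"fingers":1}]}}

```text
time: 30.12
tool_pos: [0.4897, -0.0344, 0.2466]
tool_rot: [3.138, -0.004, 0.478]
contact_force: [5.2, -1.2, 4.0]
opening: 0.0513
grip_force: 40.0
```

```bash
python3 - <<'E'
from h import *
s=robot.observe(); print({k:np.round(s[k],3) for k in ("tool_pos","tool_rot","opening","grip_force","contact_force","torque")})
E
```

```text
{'tool_pos': array([ 0.49 , -0.034,  0.247]), 'tool_rot': array([ 3.138, -0.004,  0.478]), 'opening': np.float64(0.051), 'grip_force': np.float64(40.001), 'contact_force': array([ 5.158, -1.173,  4.042]), 'torque': array([-0.156, -0.834,  0.801])}
```

The torque climbed to 1.5 N m and then the fingers slipped on the knob, so it is tight. I'll let go, retreat and check.

Request:
{"api": "step_arm", "payload": {"increments": [{"delta_pos":[0,0,0],"dr":[0,0,0],"fingers":-1},{"delta_pos":[0,0,0],"dr":[0,0,0],"fingers":-1},{"delta_pos":[0,0,0],"dr":[0,0,0],"fingers":-1},{"delta_pos":[0,0,-2],"dr":[0,0,0],"fingers":-1},{"delta_pos":[0,0,-6],"dr":[0,0,0],"fingers":-1}]}}

```text
time: 30.75
tool_pos: [0.4867, -0.034, 0.3045]
tool_rot: [-3.138, 0.004, 0.476]
contact_force: [1.1, 0.4, 0.3]
opening: 0.0911
grip_force: 0.0
```

Request:
{"api": "step_arm", "payload": {"increments": [{"delta_pos":[0,0,-3],"dr":[0,0,-10],"fingers":-1},{"delta_pos":[0,0,-6],"dr":[0,0,-20],"fingers":-1},{"delta_pos":[0,0,-9],"dr":[0,0,-30],"fingers":-1},{"delta_pos":[0,0,-9],"dr":[0,0,-40],"fingers":-1},{"delta_pos":[0,0,-9],"dr":[0,0,-50],"fingers":-1}]}}

```text
time: 31.38
tool_pos: [0.4876, -0.0342, 0.3955]
tool_rot: [-3.142, -0.0, 1.355]
contact_force: [1.8, 0.3, 0.4]
opening: 0.0918
grip_force: 0.0
```

```bash
python3 - <<'E'
from h import *
s=robot.observe(); print(s["tool_pos"],s["tool_rot"],s["opening"])
p=viewer.camera_params("wrist"); a=viewer.read_camera("wrist")[:,:,::-1].copy(); b=viewer.read_camera("side")[:,:,::-1]
g=[.4889,-.0346,.2]; u,v=proj("side",g).astype(int); U,V=proj("wrist",[.489,-.035,.27],p).astype(int); print(U,V)
V=max(V,120)
cv2.imwrite("pics/c12.png",np.hstack([cv2.resize(a[V-120:V+120,U-100:U+100],(400,480)),cv2.resize(b[v-60:v+60,u-50:u+50],(400,480),interpolation=cv2.INTER_CUBIC)]))
E
```

```text
[ 0.48763879 -0.03424164  0.39550253] [-3.14158446e+00 -5.76774242e-05  1.35478868e+00] 0.09175760429382675
324 232
```

View pics/c12.png

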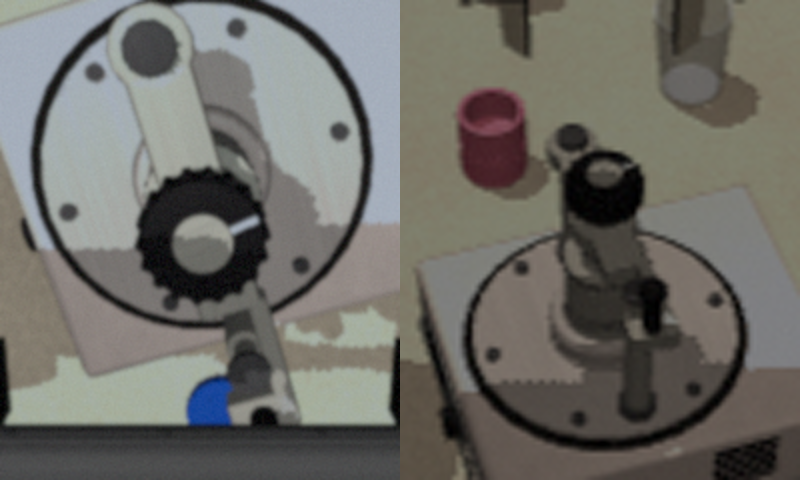

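The right panel shows the jar, lid, bridge and knob stacked over the seat with nothing touching. In the left panel the white mark has turned about 2.15 rad. That fits a start near 0.8 rad and the 3.0 rad stop, where I felt 1.5 N m. Handing in.

```bash
python3 -c "
from cell import robot
print(robot.hand_in())"
```

```text
the job is handed in; nothing more can be done
None
```

The job is handed in, with no verdict returned: the jar and its lid are in the seat, the bridge is closed at its stop, the knob is screwed down until it stopped hard (1.5 N m), and the gripper is open and clear.

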